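# Walk a printing stone round into its corner stop

### The arm

A 7-joint arm with a two-finger parallel gripper is mounted at the origin on a cart in front of the work surface, level with it; the furniture and walls round the work are solid. World frame = base frame: x ahead of the robot, y to its left, z up, the work surface at z = 0. Lengths are in m, angles in rad, forces in N, time in s.
With the tool pointing down it reaches from about 0.35 to 0.9 m from the base axis. Payload 7.2 kg.
Tool frame: the origin (TCP) lies between the finger pads; the fingertips stand 19 mm ahead of it and the grasp point (between the pads) is the TCP; z points along the fingers, y is the line along which they close (so a half turn about z gives the same grasp; the last joint's range is limited). The gripper opens to 85 mm and grips with 20 to 120 N. Pads are 22 mm wide; open, the fingers measure 114 mm over their backs; the gripper's body (76 mm by 85 mm) begins 54 mm behind the grasp point. The pads swing forward as they close: fully open they stand 13 mm farther back than shut.
Start: joints at [-1.379, 0.411, -0.013, 1.596, 0.006, 1.134, -0.082], TCP at [0.161, 0.604, 0.25] pointing down, gripper open.
Joint ranges: [-2.95, 2.95], [-0.29, 1.99], [-1.47, 1.44], [0.14, 2.54], [-1.03, 4.17], [0.13, 1.85], [-2.86, 2.86]. Speed limits (rad/s): [2.39, 2.39, 3.01, 3.01, 3.14, 3.14, 3.14].

### API

Orientations are given as a rotation vector (axis times angle).
In Python, from rig import readout, imaging, order, finder gives the robot as it stands.
- The arm moves only by the shell command python3 -m jog 'ROWS'. ROWS is JSON, a list of rows, each a list of 7 numbers: the turn, a rotation vector about the tool's x, y, z in rad, then the shift along the tool's x, y, z in mm, then the closure, from -1 (fully open) to 1 (shut), so that 0 is half open. In form: [[rx, ry, rz, tx, ty, tz, claw], ...]. A call has 1 to 12 rows; each row shifts and turns the commanded pose from where the row before left it, along the tool's axes as they then stand; what a row does not reach is not made up. A row lasts 1/12 s, in which the tool goes at most 41.7 mm and 7.16 degrees, less where a joint would pass 70% of its speed; a pose out of reach is approached as far as the arm can. A call is refused whole if a number of a shift passes 41.7 or a number of a turn 0.125, either way. A call with a gripper value outside its range is refused whole. The fingers move at their own pace and stop on an object; the grip force is fixed at half the most. Time passes only in rows, so rows that do not move let the fingers close. It gives the time, the measured TCP pose, the force, the opening and the grip force at its end, in the units of the state.
- readout.sense(): the state, without advancing time (a new reading comes with each control period).
- imaging.grab_frame(name): name is "scene" or "side" or "wrist"; returns a dict with "color" (400x640x3 uint8, red, green, blue), "z_map" (400x640 float32, m along the optical axis (not along the pixel's ray), 0 where there is no reading), "mtx" (3x3 intrinsics, pixels), "cam_to_world" (4x4, takes a point from camera to world coordinates). Camera axes: x right, y down, z forward; pixel columns grow to the right and rows downward; lengths in m; the calibration is good to about 2 mm. A picture is of the moment at which its call begins.
- order.hand_in(): hands the job in; it is judged then, once.
Trained networks look in a picture, given as the dict that the camera call returned (one of the last four; its "shot" number tells which), for a name from the list of things; names that differ only in an ending like _2 or _b are one class to them, and where a whole thing is asked for, a point or a joint stands for the part that bears it (a point fixed in the world has none). Each returns a list of dicts, best first, with "p" (0 to 1); they miss things now and then, are a little off and sometimes report something else, mostly with a low value. They report only what shows in the picture. A call takes as long as a camera call.
- finder.boxes_of(picture, thing): "box" ([left, top, width, height] in pixels, round what is visible of it).
The state is a dict: "clock": time; "q": joint angles; "qvel": joint speeds; "joint_efforts": joint torques, N m; "tcp_pos": TCP position; "tool_rot": TCP orientation; "wrist_force": force on the tool from outside, world axes, zero at the start; "torque": the same for the moment, N m; "grip_width": finger opening in m; "grasp_force": force on a finger pad.
Only numpy, scipy, OpenCV 4.12 (cv2) and the standard library are available. Lean on these libraries where they do the work, as an engineer would, in place of code of your own. Each camera call takes 0.05 s, during which the arm holds its last target. There are 200 camera calls.

### The job

A heavy printing stone lies askew in front of the wooden corner stop; it is too wide to grip. Walk it round with the fingertips, pushing at its corners, until its unbroken long side lies flush along the long fence and its straight short side is up against the short end stop. Keep it flat on the table, never lifted or tipped, and leave the other things where they stand.

Things in the scene. Friction and masses are not known exactly. Their poses are not given: they have to be found in the camera images.
- stone: heavy buff-grey slab, leaf sprig drawn on top, 100 (own x) x 140 (own y) x 36 mm high, 1 to 1.7 kg. Origin: centre of the underside of the 100 x 140 rectangle; z up. The +x long side and -y short side are sawn straight; they go against the stop. Starts 35 to 77 deg clockwise of home. Slides stiffly (5 to 11 N, more if also pressed down); pushed near a corner it turns and shifts.
- stone_square_corner (a point): square corner between the two straight sides, at the bottom edge (stone x +50, y -70, z 0 mm); home at the stop's origin. Axes as the stone's. The other two corners are broken off: the back right one slightly, cut from (-34, -70) to (-50, -54) mm in the stone's x, y
- stone_front_left (a point): other end of the straight long side, at the bottom edge (stone x +50, y +70, z 0 mm). Axes as the stone's. The back left corner behind it is broken off widely, cut from (-12, +70) to (-50, +34) mm in the stone's x, y; the back side is straight at x -50 from y -54 to +34
- corner_stop: L of two pale wooden battens, 24 mm wide, 22 mm high. Origin: inner corner of the L on the table top. Long fence: inner face x = 0, y 0 to +165 mm. Short end stop: inner face y = 0, x -80 to 0 mm. +x points into the long fence, away from the robot; +y along it to the left, where the table ends some 160 to 260 mm from the origin. Home: stone axes parallel to these, its origin at x -50, y +70 mm
- rinse_jar: bystander: glass jar with murky water, 67 mm across, 100 mm high; origin at the centre of its underside
- water_bottle: bystander: drinking bottle with dark screw cap, 69 x 94 x 237 mm; origin under it
- paint_pot: bystander: small white open paint pot, 47 mm across, 36 mm high; origin at the centre of its underside
- paint_tube: bystander: white paint tube with black cap lying on the table, 118 mm (own x) x 31 x 28 mm; origin under its middle
- eraser: bystander: block eraser, 23 mm (own x) x 45 x 14 mm; origin under its middle

How it is judged:
On the way:
1. the stone has been turned round so that its straight long side faces the long fence (within 10 degrees) (angle between the x axis of stone and the x axis of corner_stop, either way round below 0.175 rad and y of stone_front_left in the frame of corner_stop above 0.03 m), for 0.1 s.
At the end, for the whole second after the job is handed in: both ends of the stone's straight long side are within 4 mm of the long fence and its square corner is within 4 mm of the end stop; the stone lies flat on the table (within 4 mm and 0.03 rad) and at rest (x of stone_square_corner in the frame of corner_stop between -0.004 and 0.004 m and x of stone_front_left in the frame of corner_stop above -0.004 m and y of stone_square_corner in the frame of corner_stop between -0.004 and 0.004 m and height (world z) of stone below 0.004 m and angle between stone's own z axis and vertical below 0.03 rad and linear speed of stone below 0.01 m/s); the robot touches nothing.
It fails at once if the stone is lifted (more than 10 mm off the table) (height (world z) of stone above 0.01 m).
It fails at once if the stone is tipped (more than 0.12 rad) (angle between stone's own z axis and vertical above 0.12 rad).
It fails at once if a bystander is moved more than 20 mm (distance of any of rinse_jar, water_bottle, paint_pot, paint_tube, eraser from where it was at the start of the episode above 0.02 m).
It also fails if it takes over 72 s, if anything falls off the work surface, if the arm or the gripper's body presses on something with over 40 N, if the wrist force passes 120 N, or if a joint passes its speed limit or range.

## Working session

There is one attempt and no reset: what is moved stays moved. The work goes in short steps, Python scripts to look and compute and a shell command to move; the robot and the scene stay as the last step left them, time stands still between calls to the robot, and variables do not carry over. Pictures are saved under pics/ and viewed, at most 10 in all, crops included, and the job is handed in when it is done.

```bash
mkdir -p pics; ls
cat > h.py <<'E'
import numpy as np, cv2
from rig import readout, imaging, order, finder
def cloud(f):
    z=f["z_map"]; K=np.array(f["mtx"]); T=np.array(f["cam_to_world"])
    v,u=np.mgrid[0:z.shape[0],0:z.shape[1]]
    P=np.stack([(u-K[0,2])/K[0,0]*z,(v-K[1,2])/K[1,1]*z,z],-1)@T[:3,:3].T+T[:3,3]
    P[z==0]=np.nan
    return P
E
python3 - <<'E'
from h import *
ims=[]
for n in ["scene","side"]:
    f=imaging.grab_frame(n); P=cloud(f)
    cv2.imwrite(f"pics/{n}0.png",f["color"][:,:,::-1])
    print(n,np.round(np.array(f["cam_to_world"]),3).tolist())
    for t in ["stone","corner_stop","rinse_jar","water_bottle","paint_pot","paint_tube","eraser"]:
        for b in finder.boxes_of(f,t)[:1]:
            l,tp,w,h=map(int,b["box"]); q=P[tp+h//2,l+w//2]
            print(t,round(b["p"],2),[l,tp,w,h],np.round(q,3))
s=readout.sense(); print({k:np.round(v,3).tolist() for k,v in s.items()})
E
```

```text
pics
scene [[-0.904, -0.194, 0.382, 0.195], [-0.428, 0.42, -0.8, 0.485], [-0.005, -0.887, -0.462, 0.456], [0.0, 0.0, 0.0, 1.0]]
stone 0.61 [237, 224, 80, 66] [ 0.515 -0.046  0.035]
corner_stop 0.68 [185, 234, 59, 77] [ 0.62  -0.007 -0.002]
rinse_jar 0.72 [333, 149, 31, 49] [ 0.514 -0.368  0.062]
water_bottle 0.64 [319, 82, 31, 96] [ 0.58  -0.441  0.131]
paint_tube 0.54 [199, 207, 21, 24] [ 0.721 -0.129  0.017]
eraser 0.87 [400, 248, 28, 12] [ 0.315 -0.185  0.013]
side [[-0.977, -0.105, 0.186, 0.309], [-0.213, 0.461, -0.861, 0.665], [0.004, -0.881, -0.472, 0.54], [0.0, 0.0, 0.0, 1.0]]
stone 0.6 [259, 227, 58, 61] [ 0.516 -0.038  0.038]
corner_stop 0.8 [189, 238, 58, 82] [0.617 0.03  0.025]
rinse_jar 0.4 [257, 228, 66, 59] [ 0.513 -0.04   0.038]
water_bottle 0.59 [292, 72, 28, 102] [ 0.538 -0.265  0.198]
paint_pot 0.92 [234, 198, 23, 26] [ 0.644 -0.179  0.035]
paint_tube 0.8 [184, 216, 32, 20] [ 0.721 -0.131  0.019]
eraser 0.78 [399, 232, 24, 13] [ 0.314 -0.184  0.015]
{'clock': 0.8, 'q': [-1.379, 0.411, -0.013, 1.596, 0.006, 1.134, -0.082], 'qvel': [0.001, 0.001, -0.003, -0.0, 0.0, -0.0, -0.0], 'joint_efforts': [-0.001, -60.035, 0.681, -29.973, 0.014, 0.002, -0.0], 'tcp_pos': [0.161, 0.604, 0.25], 'tool_rot': [-0.407, -3.115, -0.0], 'wrist_force': [0.497, 0.195, 0.506], 'torque': [0.003, 0.064, -0.033], 'grasp_force': 0.0, 'grip_width': 0.086}
```

```bash
cat >> h.py <<'E'
def topdown(names=("scene","side"),x0=0.25,x1=0.85,y0=-0.3,y1=0.25,s=1000):
    """rows: x decreasing downward (x1 at top), cols: y decreasing to right (y1 at left). mm per px=1000/s"""
    H=int((x1-x0)*s);W=int((y1-y0)*s)
    img=np.zeros((H,W,3),np.uint8); hm=np.full((H,W),-1.)
    allP=[]
    for n in names:
        f=imaging.grab_frame(n); P=cloud(f).reshape(-1,3); c=f["color"].reshape(-1,3)
        ok=np.isfinite(P[:,0]); P=P[ok];c=c[ok]; allP.append(P)
        r=((x1-P[:,0])*s).astype(int); q=((y1-P[:,1])*s).astype(int)
        k=(r>=0)&(r<H)&(q>=0)&(q<W)&(P[:,2]<.3)&(P[:,2]>-.02)
        for a,b,cc,z in zip(r[k],q[k],c[k],P[k,2]):
            sl=np.s_[max(a-1,0):a+2,max(b-1,0):b+2]
            m=hm[sl]<z; hm[sl][m]=z; img[sl][m]=cc[::-1]
    return img,hm,allP
E
python3 - <<'E'
from h import *
img,hm,A=topdown()
cv2.imwrite("pics/top0.png",img)
hv=np.uint8(np.clip(hm*1000+5,0,60)*4)
np.save("cl0.npy",np.vstack(A))
f=imaging.grab_frame("side")["color"][150:350,150:450,::-1]
cv2.imwrite("pics/sidec.png",cv2.resize(f,None,fx=2.6,fy=2.6))
for P in A:
    k=(P[:,2]>.03)&(P[:,2]<.042)&(P[:,0]>.38)&(P[:,0]<.6)&(abs(P[:,1]+.04)<.12)
    q=P[k]; print(len(q),np.median(q[:,2]),q.min(0),q.max(0),cv2.minAreaRect(np.float32(q[:,:2]*1000)))
    k=(P[:,2]>.017)&(P[:,2]<.027)&(P[:,0]>.45)&(P[:,0]<.75)&(abs(P[:,1]+.0)<.2)
    q=P[k]; print(len(q),np.median(q[:,2]),q.min(0),q.max(0))
E
```

```text
2596 0.035982891119922755 [ 0.46315096 -0.14385612  0.03001744] [0.57796281 0.00867657 0.03836184] ((518.197998046875, -68.62190246582031), (100.32709503173828, 141.346435546875), 10.26486873626709)
1998 0.021932809655065166 [ 0.46315094 -0.19956007  0.0170025 ] [0.72697262 0.09623475 0.02697912]
2506 0.0375875773363506 [ 0.46485756 -0.14127886  0.03001352] [0.57922171 0.00824542 0.04051126] ((519.3294677734375, -69.70257568359375), (99.86569213867188, 143.23802185058594), 10.261852264404297)
2090 0.023369269598265574 [ 0.46487116 -0.19891238  0.0170061 ] [0.73570113 0.09656141 0.02697343]
```

View pics/top0.png

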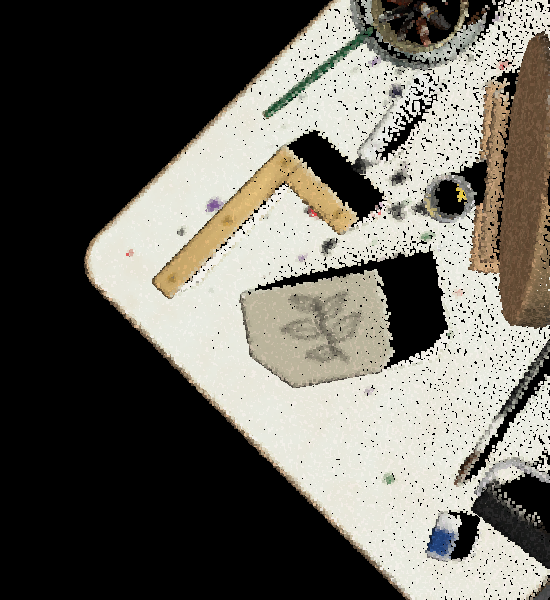

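View pics/sidec.png

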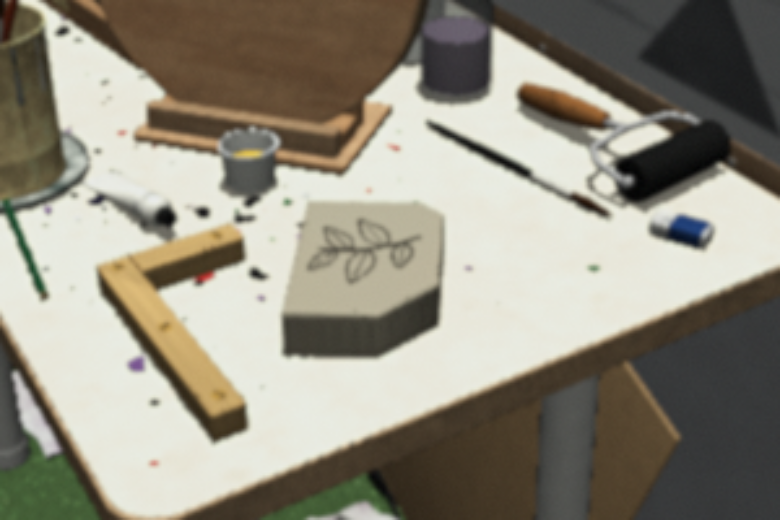

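The top-down view shows the stop's inner corner near pixel (289,185), which is world (0.665,-0.04). The stone's sprig is up, its widely cut corner is at lower left (270,370), and its straight long side runs (241,292) to (385,270). That is about 34° clockwise of home, and the paint pot is at (448,197), clear of the stone. Next I fit the poses precisely.

```bash
cat >> h.py <<'E'
from scipy.optimize import least_squares
from scipy.spatial.transform import Rotation as Rn
POLY=np.array([[50,-70],[50,70],[-12,70],[-50,34],[-50,-54],[-34,-70]])/1000
def rot(a): return np.array([[np.cos(a),-np.sin(a)],[np.sin(a),np.cos(a)]])
def fitpoly(poly,q,p0,res=0.001):
    """best overlap of the polygon with top points q (2D): maximise IoU on a raster"""
    o=q.mean(0); N=400
    def ras(p):
        m=np.zeros((N,N),np.uint8); cv2.fillPoly(m,[np.int32(np.round(((p-o)/res+N/2)*16))],1,shift=4); return m
    occ=np.zeros((N,N),np.uint8); ij=np.int32(np.round((q-o)/res+N/2)); ij=ij[((ij>=0)&(ij<N)).all(1)]
    occ[ij[:,1],ij[:,0]]=1; occ=cv2.morphologyEx(occ,cv2.MORPH_CLOSE,np.ones((7,7)))
    from scipy.optimize import minimize
    f=lambda p: np.sum(ras(poly@rot(p[2]).T+p[:2])!=occ)
    r=minimize(f,p0,method="Nelder-Mead",options=dict(initial_simplex=np.array(p0)+np.array([[0,0,0],[.01,0,0],[0,.01,0],[0,0,.1]]),xatol=1e-4))
    return r.x,r.fun
LPOLY=np.array([[0,0],[0,165],[24,165],[24,-24],[-80,-24],[-80,0]])/1000
def fit_stone(P,p0):
    c=np.array(p0[:2]); k=(P[:,2]>.031)&(P[:,2]<.043)&(np.linalg.norm(P[:,:2]-c,axis=1)<.11)
    return fitpoly(POLY,P[k,:2],p0)
def fit_stop(P,p0=(.665,-.039,.76)):
    k=(P[:,2]>.0175)&(P[:,2]<.027)
    q=P[k]; L=(q[:,:2]-np.array(p0[:2]))@rot(p0[2])
    k=(L[:,0]>-.1)&(L[:,0]<.04)&(L[:,1]>-.04)&(L[:,1]<.18)&((L[:,0]>-.015)|(L[:,1]<.015))
    return fitpoly(LPOLY,q[k,:2],p0)
def rel(stone,stop):
    d=rot(stop[2]).T@(stone[:2]-stop[:2])*1000; a=stone[2]-stop[2]
    cs=d+rot(a)@[50,-70]; fl=d+rot(a)@[50,70]
    return "centre %s yaw %.1f sq %s fl %s"%(np.round(d,1),np.degrees(a),np.round(cs,1),np.round(fl,1))
def look(p0,stopfix=None,names=("scene","side")):
    for n in names:
        P=cloud(imaging.grab_frame(n)).reshape(-1,3); P=P[np.isfinite(P[:,0])]
        try:
            a,e=fit_stone(P,p0); b,e2=fit_stop(P) if stopfix is None else (np.array(stopfix[n]),0)
            print(n,"stone",np.round(a,4),e,"stop",np.round(b,4),e2,"|",rel(a,b))
        except Exception as ex: print(n,ex)
STOP=np.array([.665,-.039,.76])
def tool():
    s=readout.sense(); R=Rn.from_rotvec(s["tool_rot"]).as_matrix(); p=np.array(s["tcp_pos"])
    d=rot(STOP[2]).T@(p[:2]-STOP[:2])*1000
    print("t",round(s["clock"],2),"tcp",np.round(p,4),"in stop",np.round(d,1),"toolx",np.round(R[:,0],3),"tooly",np.round(R[:,1],3),"F",np.round(s["wrist_force"],1))
    return R,p
E
python3 - <<'E'
from h import *
look([.5187,-.0692,.179]); tool()
E
```

```text
scene stone [ 0.5184 -0.0682  0.176 ] 555.0 stop [ 0.6696 -0.036   0.7833] 732.0 | centre [-129.9   83.9] yaw -34.8 sq [-128.8   -2.1] fl [-48.9 112.8]
side stone [ 0.5191 -0.0684  0.1698] 497.0 stop [ 0.6713 -0.0341  0.8031] 588.0 | centre [-130.4   85.7] yaw -36.3 sq [-131.5   -0.3] fl [-48.7 112.5]
t 1.05 tcp [0.1606 0.604  0.2503] in stop [ 77.4 813.6] toolx [-0.966  0.257 -0.   ] tooly [ 0.257  0.966 -0.   ] F [-0.1  0.7 -0.2]
```

```bash
sed -i 's/^STOP=.*/STOP=np.array([.6705,-.035,.793])/' h.py
python3 -m jog '[[0,0,0.12,0,0,0,1],[0,0,0.12,0,0,0,1],[0,0,0.12,0,0,0,1],[0,0,0.12,0,0,0,1],[0,0,0.12,0,0,0,1],[0,0,0.12,0,0,0,1],[0,0,0.12,0,0,0,1],[0,0,0.12,0,0,0,1],[0,0,0.12,0,0,0,1],[0,0,0.12,0,0,0,1],[0,0,0.12,0,0,0,1],[0,0,0.12,0,0,0,1]]'
python3 -m jog '[[0,0,0.12,0,0,0,1],[0,0,0.12,0,0,0,1],[0,0,0.12,0,0,0,1],[0,0,0.12,0,0,0,1],[0,0,0.12,0,0,0,1],[0,0,0.045,0,0,0,1],[0,0,0,0,0,0,1]]'
python3 -c "from h import *; tool()"
```

```text
clock: 2.05
tcp_pos: [0.1605, 0.604, 0.2503]
tool_rot: [-2.366, -2.067, -0.0]
wrist_force: [-0.6, 0.1, -0.1]
grip_width: -0.0002
grasp_force: 0.0
clock: 2.63
tcp_pos: [0.1603, 0.6041, 0.2503]
tool_rot: [2.897, 1.216, 0.0]
wrist_force: [-0.1, 0.2, -0.3]
grip_width: 0.0004
grasp_force: 0.0
t 2.63 tcp [0.1603 0.6041 0.2503] in stop [ 97.4 811.9] toolx [0.7   0.714 0.   ] tooly [ 0.714 -0.7    0.   ] F [-0.1  0.2 -0.3]
```

```bash
python3 -m jog '[[0,0,0,-10.7,34.5,0,1],[0,0,0,-10.7,34.5,0,1],[0,0,0,-10.7,34.5,0,1],[0,0,0,-10.7,34.5,0,1],[0,0,0,-10.7,34.5,0,1],[0,0,0,-10.7,34.5,0,1],[0,0,0,-10.7,34.5,0,1],[0,0,0,-10.7,34.5,0,1],[0,0,0,-10.7,34.5,0,1],[0,0,0,-10.7,34.5,0,1],[0,0,0,-10.7,34.5,0,1],[0,0,0,-10.7,34.5,0,1]]'
python3 -m jog '[[0,0,0,-10.7,34.5,0,1],[0,0,0,-10.7,34.5,0,1],[0,0,0,-10.7,34.5,0,1],[0,0,0,-10.7,34.5,0,1],[0,0,0,-10.7,34.5,0,1],[0,0,0,-10.7,34.5,0,1],[0,0,0,-10.7,34.5,0,1],[0,0,0,-10.7,34.5,0,1],[0,0,0,-10.7,34.5,0,1],[0,0,0,-10.7,34.5,0,1],[0,0,0,-10.7,34.5,0,1],[0,0,0,0,0,0,1]]'
python3 -c "from h import *; tool()"
```

```text
clock: 3.63
tcp_pos: [0.3675, 0.2212, 0.2507]
tool_rot: [-2.893, -1.222, -0.001]
wrist_force: [0.7, 1.0, 0.9]
grip_width: 0.0003
grasp_force: 0.0
clock: 4.63
tcp_pos: [0.5574, -0.1344, 0.2507]
tool_rot: [2.894, 1.209, -0.0]
wrist_force: [-2.1, -0.3, 0.5]
grip_width: -0.0002
grasp_force: 0.0
t 4.63 tcp [ 0.5574 -0.1344  0.2507] in stop [-150.2   10.9] toolx [ 0.703  0.711 -0.002] tooly [ 0.711 -0.703  0.005] F [-2.1 -0.3  0.5]
```

```bash
python3 -m jog '[[0,0,0,-5,14,0,1],[0,0,0,-5,14,10,1],[0,0,0,0,0,35,1],[0,0,0,0,0,35,1],[0,0,0,0,0,35,1],[0,0,0,0,0,35,1],[0,0,0,0,0,35,1],[0,0,0,0,0,25,1],[0,0,0,0,0,12,1],[0,0,0,0,0,0,1]]'
python3 - <<'E'
from h import *
tool()
img,hm,A=topdown()
cv2.imwrite("pics/top1.png",img)
E
```

```text
clock: 5.47
tcp_pos: [0.5675, -0.1528, 0.0259]
tool_rot: [-2.893, -1.22, 0.006]
wrist_force: [-0.5, 0.0, 1.1]
grip_width: -0.0002
grasp_force: 0.0
t 5.47 tcp [ 0.5675 -0.1528  0.0259] in stop [-156.2   -9.3] toolx [ 0.698  0.716 -0.002] tooly [ 0.716 -0.698 -0.004] F [-0.5  0.   1.1]
```

View pics/top1.png

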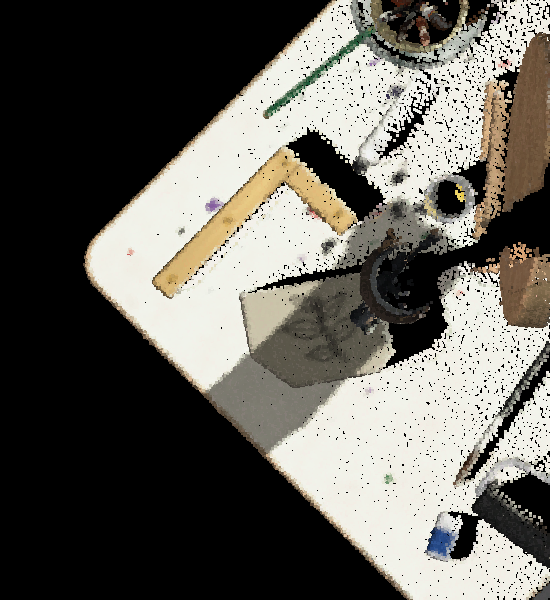

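The gripper is down beside the stone's right end, at pixel (400,280). The stone has not moved.

```bash
python3 -m jog '[[0,0,0,1.8,-2.4,0,1],[0,0,0,1.8,-2.4,0,1],[0,0,0,1.8,-2.4,0,1],[0,0,0,1.8,-2.4,0,1],[0,0,0,1.8,-2.4,0,1],[0,0,0,1.8,-2.4,0,1],[0,0,0,1.8,-2.4,0,1],[0,0,0,1.8,-2.4,0,1]]'
python3 - <<'E'
from h import *
tool(); look([.52,-.06,.25],dict(scene=[.6696,-.036,.793],side=[.6713,-.0341,.793]))
E
```

```text
clock: 6.23
tcp_pos: [0.5674, -0.1313, 0.0301]
tool_rot: [2.891, 1.216, 0.006]
wrist_force: [3.5, -5.4, 0.5]
grip_width: -0.0002
grasp_force: 3.2
t 6.23 tcp [ 0.5674 -0.1313  0.0301] in stop [-141.     5.9] toolx [0.699 0.715 0.001] tooly [ 0.715 -0.699  0.006] F [ 3.5 -5.4  0.5]
scene stone [ 0.512  -0.0575  0.2738] 734.0 stop [ 0.6696 -0.036   0.793 ] 0 | centre [-125.9   97.2] yaw -29.7 sq [-117.2   11.6] fl [-47.8 133.1]
side stone [ 0.5124 -0.0575  0.2543] 681.0 stop [ 0.6713 -0.0341  0.793 ] 0 | centre [-128.2   96.8] yaw -30.9 sq [-121.2   11.1] fl [-49.3 131.3]
```

```bash
python3 -m jog '[[0,0,0,-5,7,0,1],[0,0,0,-5,7,-5,1],[0,0,0,0,0,-30,1],[0,0,0,0,0,-30,1],[0,0,0,-15,-25,0,1],[0,0,0,-17,-28,0,1],[0,0,0,-17,-28,0,1],[0,0,0,-17,-28,0,1],[0,0,0,0,0,0,1]]'
python3 - <<'E'
from h import *
tool(); look([.512,-.0575,.265],dict(scene=[.6696,-.036,.793],side=[.6713,-.0341,.793]))
E
```

```text
clock: 7.08
tcp_pos: [0.4372, -0.1165, 0.0928]
tool_rot: [-2.891, -1.213, 0.006]
wrist_force: [-1.0, 0.2, -1.0]
grip_width: 0.0002
grasp_force: 0.0
t 7.08 tcp [ 0.4372 -0.1165  0.0928] in stop [-221.8  109. ] toolx [ 0.701  0.713 -0.001] tooly [ 0.713 -0.701 -0.007] F [-1.   0.2 -1. ]
scene stone [ 0.5111 -0.0554  0.2593] 591.0 stop [ 0.6696 -0.036   0.793 ] 0 | centre [-125.    99.3] yaw -30.6 sq [-117.6   13.6] fl [-46.4 134.1]
side stone [ 0.5119 -0.0559  0.2525] 493.0 stop [ 0.6713 -0.0341  0.793 ] 0 | centre [-127.3   98.3] yaw -31.0 sq [-120.5   12.5] fl [-48.4 132.6]
```

```bash
python3 -m jog '[[0,0,0,0,0,30,1],[0,0,0,0,0,25,1],[0,0,0,0,0,10,1],[0,0,0,4.5,2.2,0,1],[0,0,0,4.5,2.2,0,1],[0,0,0,4.5,2.2,0,1],[0,0,0,4.5,2.2,0,1],[0,0,0,3.8,1.8,0,1],[0,0,0,3.8,1.8,0,1],[0,0,0,3.8,1.8,0,1],[0,0,0,3.8,1.8,0,1],[0,0,0,3.8,1.8,0,1]]'
python3 - <<'E'
from h import *
tool(); look([.512,-.0575,.265],dict(scene=[.6696,-.036,.793],side=[.6713,-.0341,.793]))
E
```

```text
clock: 8.18
tcp_pos: [0.4823, -0.1051, 0.0292]
tool_rot: [2.895, 1.216, -0.002]
wrist_force: [-6.2, -6.8, 4.2]
grip_width: -0.0004
grasp_force: 4.1
t 8.18 tcp [ 0.4823 -0.1051  0.0292] in stop [-182.    84.9] toolx [ 0.7    0.714 -0.002] tooly [ 0.714 -0.7    0.001] F [-6.2 -6.8  4.2]
scene stone [ 0.524  -0.0445  0.3761] 803.0 stop [ 0.6696 -0.036   0.793 ] 0 | centre [-108.2   97.8] yaw -23.9 sq [-90.9  13.6] fl [-34.2 141.6]
side stone [ 0.5264 -0.0447  0.3936] 711.0 stop [ 0.6713 -0.0341  0.793 ] 0 | centre [-109.3   95.8] yaw -22.9 sq [-90.5  11.9] fl [-36.  140.8]
```

```bash
python3 -m jog '[[0,0,0,3.8,1.7,0,1],[0,0,0,3.8,1.7,0,1],[0,0,0,3.8,1.7,0,1],[0,0,0,3.8,1.7,0,1],[0,0,0,3.8,1.7,0,1],[0,0,0,3.8,1.7,0,1],[0,0,0,3.8,1.7,0,1],[0,0,0,3.8,1.7,0,1]]'
python3 - <<'E'
from h import *
tool(); look([.53,-.04,.45],dict(scene=[.6696,-.036,.793],side=[.6713,-.0341,.793]))
E
```

```text
clock: 8.95
tcp_pos: [0.5136, -0.0928, 0.0292]
tool_rot: [2.895, 1.216, -0.002]
wrist_force: [-4.4, -6.1, 2.9]
grip_width: -0.0001
grasp_force: 3.6
t 8.95 tcp [ 0.5136 -0.0928  0.0292] in stop [-151.3   71.2] toolx [ 0.7    0.714 -0.002] tooly [ 0.714 -0.7    0.001] F [-4.4 -6.1  2.9]
scene stone [ 0.544  -0.0268  0.582 ] 723.0 stop [ 0.6696 -0.036   0.793 ] 0 | centre [-81.6  96. ] yaw -12.1 sq [-47.3  17. ] fl [-18.  153.9]
side stone [ 0.5452 -0.0263  0.6049] 617.0 stop [ 0.6713 -0.0341  0.793 ] 0 | centre [-82.9  95.3] yaw -10.8 sq [-46.9  17.2] fl [-20.7 154.7]
```

```bash
python3 -m jog '[[0,0,0,3.8,1.4,0,1],[0,0,0,3.8,1.4,0,1],[0,0,0,3.8,1.4,0,1],[0,0,0,3.8,1.4,0,1],[0,0,0,3.8,1.4,0,1],[0,0,0,3.8,1.4,0,1],[0,0,0,3.8,1.4,0,1]]'
python3 - <<'E'
from h import *
tool(); look([.555,-.02,.7],dict(scene=[.6696,-.036,.793],side=[.6713,-.0341,.793]))
E
```

```text
clock: 9.63
tcp_pos: [0.5393, -0.0807, 0.0292]
tool_rot: [2.895, 1.217, -0.001]
wrist_force: [-5.0, -5.8, 3.6]
grip_width: -0.0001
grasp_force: 3.9
t 9.63 tcp [ 0.5393 -0.0807  0.0292] in stop [-124.6   61.4] toolx [ 0.7    0.714 -0.002] tooly [ 0.714 -0.7    0.001] F [-5.  -5.8  3.6]
scene stone [ 0.5558 -0.0116  0.8004] 682.0 stop [ 0.6696 -0.036   0.793 ] 0 | centre [-62.5  98.2] yaw 0.4 sq [-12.   28.6] fl [-13.  168.6]
side stone [ 0.5576 -0.0124  0.8222] 582.0 stop [ 0.6713 -0.0341  0.793 ] 0 | centre [-64.3  96.2] yaw 1.7 sq [-12.3  27.7] fl [-16.3 167.6]
```

```bash
python3 -m jog '[[0,0,0,-8,0,0,1],[0,0,0,-8,0,0,1],[0,0,0,0,0,-33,1],[0,0,0,0,0,-33,1],[0,0,0,0,-30,0,1],[0,0,0,0,-30,0,1],[0,0,0,16,-28,0,1],[0,0,0,32,-28,0,1],[0,0,0,32,-20,0,1],[0,0,0,0,0,0,1],[0,0,0,0,0,0,1]]'
python3 - <<'E'
from h import *
tool(); look([.556,-.012,.8],dict(scene=[.6696,-.036,.793],side=[.6713,-.0341,.793]))
E
```

```text
clock: 10.65
tcp_pos: [0.487, 0.0632, 0.0945]
tool_rot: [-2.892, -1.226, -0.001]
wrist_force: [-0.1, -0.5, -0.3]
grip_width: -0.0001
grasp_force: 0.0
t 10.65 tcp [0.487  0.0632 0.0945] in stop [-58.8 199.7] toolx [0.695 0.719 0.001] tooly [ 0.719 -0.695 -0.   ] F [-0.1 -0.5 -0.3]
scene stone [ 0.5581 -0.0116  0.8375] 5283.0 stop [ 0.6696 -0.036   0.793 ] 0 | centre [-60.9  96.6] yaw 2.5 sq [-7.8 28.9] fl [-14.  168.7]
side stone [ 0.5583 -0.0109  0.8115] 2175.0 stop [ 0.6713 -0.0341  0.793 ] 0 | centre [-62.7  96.8] yaw 1.1 sq [-11.5  27.7] fl [-14.1 167.7]
```

```bash
python3 -m jog '[[0,0,0,0,0,30,1],[0,0,0,0,0,25,1],[0,0,0,0,0,10,1],[0,0,0,0,-4,0,1],[0,0,0,0,4,0,1],[0,0,0,0,4,0,1],[0,0,0,0,4,0,1],[0,0,0,0,4,0,1],[0,0,0,0,4,0,1],[0,0,0,0,4,0,1],[0,0,0,0,4,0,1],[0,0,0,0,4,0,1]]'
python3 -m jog '[[0,0,0,0,3,0,1],[0,0,0,0,3,0,1],[0,0,0,0,0,0,1]]'
python3 - <<'E'
from h import *
tool()
img,hm,A=topdown()
cv2.imwrite("pics/top2.png",img)
E
```

```text
clock: 11.75
tcp_pos: [0.505, 0.0437, 0.0293]
tool_rot: [-2.889, -1.22, 0.005]
wrist_force: [-8.5, 8.3, 9.4]
grip_width: -0.0001
grasp_force: 6.1
clock: 12.0
tcp_pos: [0.51, 0.0388, 0.0293]
tool_rot: [-2.891, -1.219, 0.003]
wrist_force: [-5.2, 6.1, 4.8]
grip_width: -0.0001
grasp_force: 4.0
t 12.0 tcp [0.51   0.0388 0.0293] in stop [-60.1 166.2] toolx [ 0.698  0.716 -0.   ] tooly [ 0.716 -0.698 -0.005] F [-5.2  6.1  4.8]
```

View pics/top2.png

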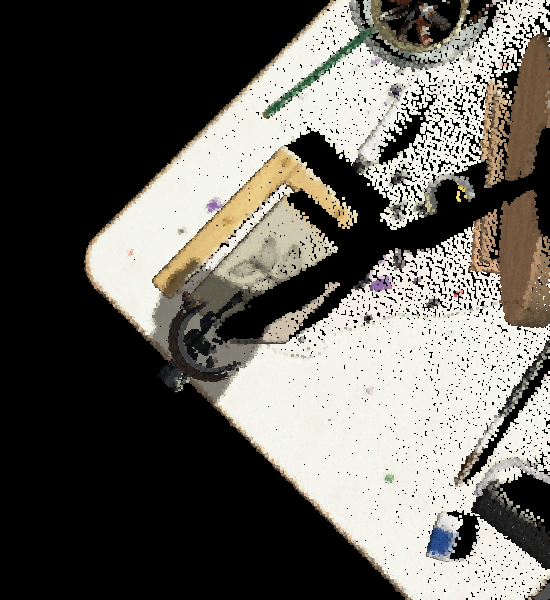

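The stone lies parallel to the fence with a gap of about 10 mm (edge from (190,300) to (285,195)). The gripper is at (205,340), pushing the end face. I keep pushing towards the end stop.

```bash
python3 -m jog '[[0,0,0,0,2.5,0,1],[0,0,0,0,2.5,0,1],[0,0,0,0,2.5,0,1],[0,0,0,0,2.5,0,1],[0,0,0,0,0,0,1]]'
python3 - <<'E'
from h import *
tool(); look([.57,-.02,.8],dict(scene=[.6696,-.036,.793],side=[.6713,-.0341,.793]))
E
```

```text
clock: 12.52
tcp_pos: [0.517, 0.0319, 0.0292]
tool_rot: [-2.891, -1.22, 0.003]
wrist_force: [-5.4, 5.6, 4.5]
grip_width: 0.0002
grasp_force: 4.1
t 12.52 tcp [0.517  0.0319 0.0292] in stop [-60.  156.3] toolx [ 0.698  0.716 -0.   ] tooly [ 0.716 -0.698 -0.005] F [-5.4  5.6  4.5]
scene stone [ 0.5731 -0.0276  0.7955] 7253.0 stop [ 0.6696 -0.036   0.793 ] 0 | centre [-61.7  74.6] yaw 0.1 sq [-11.6   4.7] fl [-11.9 144.7]
side stone [ 0.5779 -0.0262  0.8513] 5984.0 stop [ 0.6713 -0.0341  0.793 ] 0 | centre [-59.9  72.1] yaw 3.3 sq [-5.9  5.1] fl [-14.1 144.9]
```

```bash
python3 -m jog '[[0,0,0,0,1.5,0,1],[0,0,0,0,1.5,0,1],[0,0,0,0,0,0,1]]'
python3 -m jog '[[0,0,0,0,1,0,1],[0,0,0,0,0,0,1]]'
python3 -m jog '[[0,0,0,0,1,0,1],[0,0,0,0,0,0,1]]'
```

```text
clock: 12.87
tcp_pos: [0.5188, 0.0302, 0.0292]
tool_rot: [-2.89, -1.22, 0.004]
wrist_force: [-6.5, 7.2, 5.7]
grip_width: 0.0005
grasp_force: 4.9
clock: 13.03
tcp_pos: [0.5194, 0.0297, 0.0292]
tool_rot: [-2.889, -1.22, 0.004]
wrist_force: [-6.6, 7.7, 7.0]
grip_width: -0.0005
grasp_force: 5.2
clock: 13.2
tcp_pos: [0.5196, 0.0295, 0.0292]
tool_rot: [-2.888, -1.22, 0.005]
wrist_force: [-8.5, 9.7, 8.7]
grip_width: 0.0002
grasp_force: 6.5
```

```bash
python3 -m jog '[[0,0,0,0,1.5,0,1],[0,0,0,0,1.5,0,1],[0,0,0,0,0,0,1]]'
python3 -m jog '[[0,0,0,0,-4,0,1],[0,0,0,0,-15,0,1],[0,0,0,0,-10,-30,1],[0,0,0,0,0,-35,1],[0,0,0,-35,0,0,1],[0,0,0,-35,0,0,1],[0,0,0,-20,15,0,1],[0,0,0,0,30,0,1],[0,0,0,0,30,0,1],[0,0,0,0,30,0,1],[0,0,0,0,0,0,1]]'
python3 - <<'E'
from h import *
tool(); look([.578,-.025,.8],dict(scene=[.6696,-.036,.793],side=[.6713,-.0341,.793]))
E
```

```text
clock: 13.45
tcp_pos: [0.5197, 0.0294, 0.029]
tool_rot: [-2.883, -1.22, 0.01]
wrist_force: [-15.9, 14.7, 17.4]
grip_width: -0.0002
grasp_force: 11.1
clock: 14.37
tcp_pos: [0.5196, -0.0979, 0.0955]
tool_rot: [2.893, 1.212, 0.005]
wrist_force: [-0.6, -0.6, 0.9]
grip_width: -0.0
grasp_force: 0.0
t 14.37 tcp [ 0.5196 -0.0979  0.0955] in stop [-150.7   63.4] toolx [0.701 0.713 0.001] tooly [ 0.713 -0.701  0.006] F [-0.6 -0.6  0.9]
scene stone [ 0.5758 -0.0311  0.8241] 579.0 stop [ 0.6696 -0.036   0.793 ] 0 | centre [-62.4  70.3] yaw 1.8 sq [-10.2   1.9] fl [-14.6 141.8]
side stone [ 0.5761 -0.0314  0.7953] 507.0 stop [ 0.6713 -0.0341  0.793 ] 0 | centre [-64.9  69.7] yaw 0.1 sq [-14.8  -0.2] fl [-15.1 139.8]
```

```bash
python3 -m jog '[[0,0,0,0,0,30,1],[0,0,0,0,0,25,1],[0,0,0,0,0,11,1],[0,0,0,8,0,0,1],[0,0,0,8,0,0,1],[0,0,0,6,0,0,1],[0,0,0,3,0.3,0,1],[0,0,0,3,0.3,0,1],[0,0,0,3,0.3,0,1],[0,0,0,3,0.3,0,1],[0,0,0,2,0.3,0,1],[0,0,0,0,0,0,1]]'
python3 -m jog '[[0,0,0,1.5,0,0,1],[0,0,0,1.5,0,0,1],[0,0,0,0,0,0,1]]'
python3 -m jog '[[0,0,0,1.5,0,0,1],[0,0,0,0,0,0,1]]'
python3 -c "
from h import *
tool();look([.578,-.025,.8],dict(scene=[.6696,-.036,.793],side=[.6713,-.0341,.793]))"
```

```text
clock: 15.47
tcp_pos: [0.5388, -0.0697, 0.029]
tool_rot: [-2.895, -1.217, 0.008]
wrist_force: [-11.3, -5.1, 7.3]
grip_width: -0.0003
grasp_force: 6.1
clock: 15.72
tcp_pos: [0.5407, -0.0678, 0.0289]
tool_rot: [-2.895, -1.216, 0.008]
wrist_force: [-12.3, -5.5, 7.6]
grip_width: 0.0002
grasp_force: 6.5
clock: 15.88
tcp_pos: [0.5417, -0.0668, 0.0289]
tool_rot: [-2.895, -1.216, 0.008]
wrist_force: [-13.6, -6.3, 8.2]
grip_width: -0.0002
grasp_force: 6.7
t 15.88 tcp [ 0.5417 -0.0668  0.0289] in stop [-113.    69.5] toolx [ 0.7    0.714 -0.004] tooly [ 0.714 -0.7   -0.003] F [-13.6  -6.3   8.2]
scene stone [ 0.5838 -0.0224  0.7846] 686.0 stop [ 0.6696 -0.036   0.793 ] 0 | centre [-50.5  70.7] yaw -0.5 sq [-1.1  0.2] fl [1.000e-01 1.402e+02]
side stone [ 0.5844 -0.022   0.7941] 550.0 stop [ 0.6713 -0.0341  0.793 ] 0 | centre [-52.3  70.4] yaw 0.1 sq [-2.3  0.5] fl [ -2.4 140.5]
```

```bash
python3 -m jog '[[0,0,0,1.5,0,0,1],[0,0,0,0,0,0,1]]'
python3 -m jog '[[0,0,0,1.5,0,0,1],[0,0,0,1.5,0,0,1],[0,0,0,0,0,0,1]]'
python3 -m jog '[[0,0,0,1.5,0,0,1],[0,0,0,1.5,0,0,1],[0,0,0,0,0,0,1]]'
```

```text
clock: 16.15
tcp_pos: [0.5426, -0.0658, 0.0289]
tool_rot: [-2.895, -1.216, 0.008]
wrist_force: [-13.2, -5.8, 7.6]
grip_width: -0.0001
grasp_force: 6.8
clock: 16.4
tcp_pos: [0.5427, -0.0657, 0.0289]
tool_rot: [-2.897, -1.214, 0.014]
wrist_force: [-19.3, -11.5, 14.8]
grip_width: 0.0001
grasp_force: 11.1
clock: 16.65
tcp_pos: [0.5427, -0.0657, 0.0289]
tool_rot: [-2.898, -1.211, 0.019]
wrist_force: [-27.2, -16.1, 20.3]
grip_width: 0.0003
grasp_force: 15.3
```

Firm contact with the fence, at the expected TCP x of about -111.6. I'll back off and check.

```bash
python3 -m jog '[[0,0,0,-6,0,0,1],[0,0,0,-12,0,0,1],[0,0,0,-20,0,0,1],[0,0,0,-20,0,-30,1],[0,0,0,-30,0,-35,1],[0,0,0,-30,0,-35,1],[0,0,0,-30,0,-30,1],[0,0,0,0,0,0,1],[0,0,0,0,0,0,1]]'
python3 - <<'E'
from h import *
tool(); look([.585,-.021,.79],dict(scene=[.6696,-.036,.793],side=[.6713,-.0341,.793])); look([.585,-.021,.79])
for n in ["scene","side"]:
    f=imaging.grab_frame(n)["color"]; cv2.imwrite(f"pics/{n}9.png",cv2.resize(f[190:320,150:350,::-1],None,fx=4,fy=4,interpolation=cv2.INTER_CUBIC))
E
```

```text
clock: 17.4
tcp_pos: [0.4519, -0.1621, 0.1534]
tool_rot: [2.896, 1.215, 0.009]
wrist_force: [1.3, 1.5, -0.6]
grip_width: 0.0001
grasp_force: 0.0
t 17.4 tcp [ 0.4519 -0.1621  0.1534] in stop [-244.    66.6] toolx [0.7   0.714 0.005] tooly [ 0.714 -0.7    0.003] F [ 1.3  1.5 -0.6]
scene stone [ 0.585 -0.021  0.79 ] 630.0 stop [ 0.6696 -0.036   0.793 ] 0 | centre [-48.7  70.8] yaw -0.2 sq [1.1 0.7] fl [  1.5 140.6]
side stone [ 0.5855 -0.0218  0.7968] 435.0 stop [ 0.6713 -0.0341  0.793 ] 0 | centre [-51.5  69.8] yaw 0.2 sq [-1.2 -0. ] fl [ -1.8 140. ]
scene stone [ 0.5848 -0.021   0.7807] 609.0 stop [ 0.6707 -0.0361  0.7999] 2441.0 | centre [-49.   72.1] yaw -1.1 sq [-0.4  1.2] fl [  2.3 141.2]
side stone [ 0.5856 -0.022   0.7949] 494.0 stop [ 0.6715 -0.0369  0.7932] 1992.0 | centre [-49.6  71.7] yaw 0.1 sq [0.5 1.8] fl [  0.3 141.8]
```

View pics/side9.png

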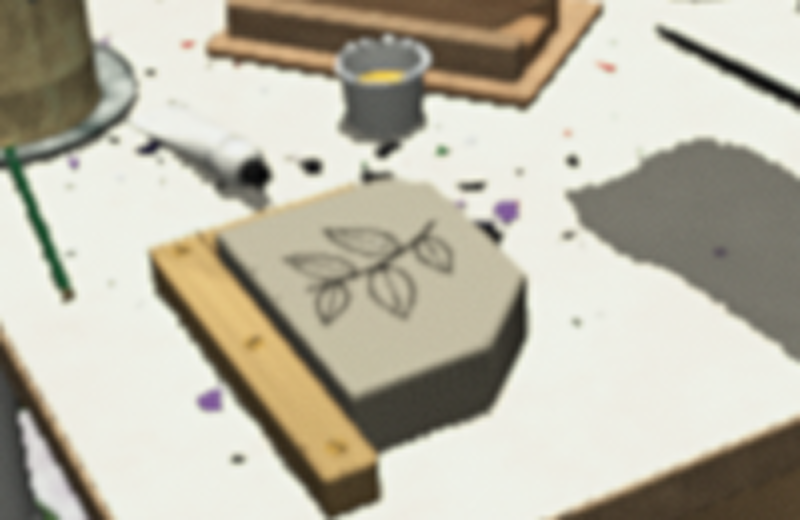

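View pics/scene9.png

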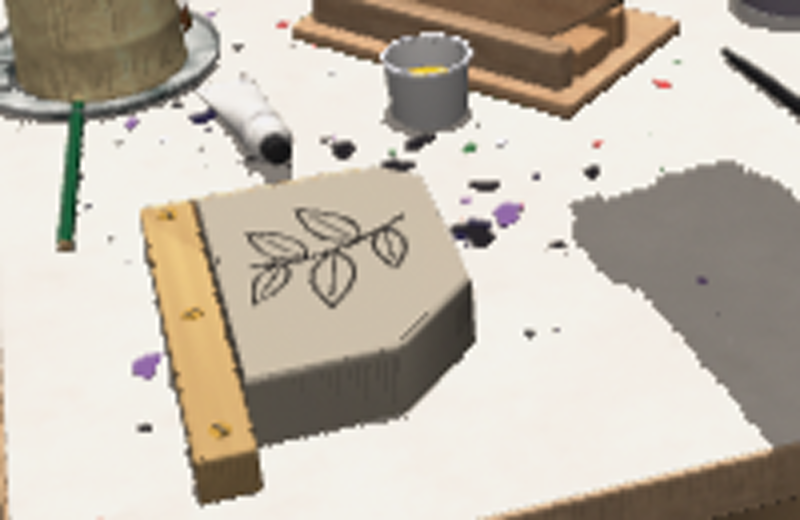

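Both views show the stone flush along the fence: (200,205)–(245,375) in the scene view, (220,240)–(355,395) in the side view. The bystanders are unmoved. A short confirming nudge towards the end stop follows.

```bash
python3 -m jog '[[0,0,0,0,-33,0,1],[0,0,0,15,-33,0,1],[0,0,0,25,-33,0,1],[0,0,0,30,-33,0,1],[0,0,0,35,-5,0,1],[0,0,0,35,0,0,1],[0,0,0,35,0,0,1],[0,0,0,20,0,0,1],[0,0,0,0,0,35,1],[0,0,0,0,0,35,1],[0,0,0,0,0,25,1],[0,0,0,0,0,0,1]]'
python3 -c "from h import *; tool()"
```

```text
clock: 18.7
tcp_pos: [0.4864, 0.0711, 0.0513]
tool_rot: [-2.895, -1.221, 0.014]
wrist_force: [-1.1, -0.2, -0.5]
grip_width: 0.0001
grasp_force: 0.0
t 18.7 tcp [0.4864 0.0711 0.0513] in stop [-53.5 205.6] toolx [ 0.698  0.716 -0.008] tooly [ 0.716 -0.698 -0.003] F [-1.1 -0.2 -0.5]
```

```bash
python3 -m jog '[[0,0,0,0,0,15,1],[0,0,0,0,0,7,1],[0,0,0,0,10,0,1],[0,0,0,0,10,0,1],[0,0,0,0,10,0,1],[0,0,0,0,8,0,1],[0,0,0,0,5,0,1],[0,0,0,0,4,0,1],[0,0,0,0,3,0,1],[0,0,0,0,0,0,1]]'
python3 -c "from h import *; tool()"
python3 -m jog '[[0,0,0,0,1.5,0,1],[0,0,0,0,1.5,0,1],[0,0,0,0,0,0,1]]'
python3 -m jog '[[0,0,0,0,1.5,0,1],[0,0,0,0,1.5,0,1],[0,0,0,0,0,0,1]]'
python3 -c "from h import *; tool()"
```

```text
clock: 19.53
tcp_pos: [0.5254, 0.0362, 0.0341]
tool_rot: [-2.895, -1.218, 0.0]
wrist_force: [-0.0, -0.5, 0.1]
grip_width: 0.0001
grasp_force: 0.0
t 19.53 tcp [0.5254 0.0362 0.0341] in stop [-51.1 153.3] toolx [0.699 0.715 0.   ] tooly [ 0.715 -0.699 -0.001] F [-0.  -0.5  0.1]
clock: 19.78
tcp_pos: [0.5258, 0.0358, 0.0338]
tool_rot: [-2.891, -1.22, 0.004]
wrist_force: [-5.8, 4.1, 4.5]
grip_width: -0.0
grasp_force: 3.6
clock: 20.03
tcp_pos: [0.526, 0.0357, 0.0336]
tool_rot: [-2.886, -1.22, 0.008]
wrist_force: [-12.5, 9.7, 11.4]
grip_width: 0.0001
grasp_force: 7.9
t 20.03 tcp [0.526  0.0357 0.0336] in stop [-51.  152.6] toolx [ 0.697  0.717 -0.002] tooly [ 0.717 -0.697 -0.009] F [-12.5   9.7  11.4]
```

```bash
python3 -m jog '[[0,0,0,0,1.5,0,1],[0,0,0,0,1.5,0,1],[0,0,0,0,1.5,0,1],[0,0,0,0,0,0,1]]'
python3 -m jog '[[0,0,0,0,-8,0,1],[0,0,0,0,-12,0,1],[0,0,0,0,-20,0,1],[0,0,0,0,-10,-30,1],[0,0,0,0,-10,-35,1],[0,0,0,0,-10,-35,1],[0,0,0,0,0,0,1],[0,0,0,0,0,0,1]]'
python3 - <<'E'
from h import *
tool(); look([.585,-.021,.79],dict(scene=[.6696,-.036,.793],side=[.6713,-.0341,.793]))
f=imaging.grab_frame("side")["color"]; cv2.imwrite("pics/side10.png",cv2.resize(f[190:320,150:350,::-1],None,fx=4,fy=4,interpolation=cv2.INTER_CUBIC))
E
```

```text
clock: 20.37
tcp_pos: [0.5261, 0.0356, 0.0334]
tool_rot: [-2.879, -1.22, 0.015]
wrist_force: [-21.5, 17.1, 24.0]
grip_width: -0.0005
grasp_force: 14.6
clock: 21.03
tcp_pos: [0.4834, 0.0793, 0.1355]
tool_rot: [-2.894, -1.222, -0.006]
wrist_force: [1.2, 0.8, -0.1]
grip_width: 0.0001
grasp_force: 0.0
t 21.03 tcp [0.4834 0.0793 0.1355] in stop [-49.8 213.5] toolx [0.697 0.717 0.004] tooly [ 0.717 -0.698  0.001] F [ 1.2  0.8 -0.1]
scene stone [ 0.5853 -0.0213  0.7978] 3832.0 stop [ 0.6696 -0.036   0.793 ] 0 | centre [-48.7  70.4] yaw 0.3 sq [1.6 0.7] fl [  1.  140.7]
side stone [ 0.5856 -0.022   0.7892] 551.0 stop [ 0.6713 -0.0341  0.793 ] 0 | centre [-51.5  69.5] yaw -0.2 sq [-1.8 -0.7] fl [ -1.3 139.3]
```

View pics/side10.png

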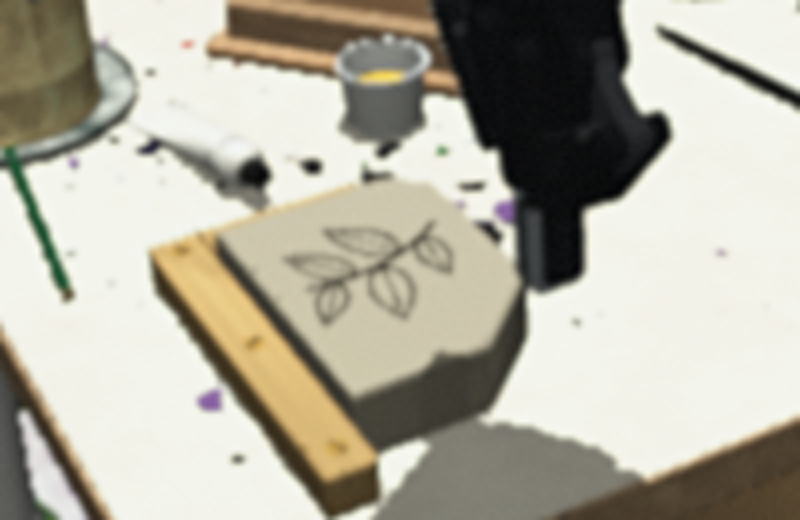

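The stone is flush along the fence (220,240)–(355,395) and against the end stop. The gripper is clear in the air.

```bash
python3 -c "from rig import order; print(order.hand_in())"
```

```text
the job is handed in; nothing more can be done
None
```

The job is handed in (no verdict came back): both cameras put the stone flat and within about 2 mm of the long fence and the end stop, with the gripper clear and the pot and paint tube where they stood; I didn't re-check the jar, bottle or eraser, which the arm never approached.

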